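Clip the dial thermometer onto the drying stand's eye

ROBOT

A 6-joint arm with a two-finger parallel gripper is mounted at the origin on the work surface. World frame = base frame: x ahead of the robot, y to its left, z up, the work surface at z = 0. Lengths are in mm, angles in rad, forces in N, time in s.
With the tool pointing down it reaches from about 400 to 925 mm from the base axis. Payload 12.5 kg.
Tool frame: the origin (TCP) lies on the centre line of the jaws, within the pads' length; the fingertips stand 8 mm ahead of it and the grasp point (between the pads) lies 11 mm behind it; z points along the fingers, x is the direction in which the jaws open and shut, and the axes are right-handed (so a half turn about z gives the same grasp; the last joint's range is limited). The gripper opens to 95 mm and grips with 3 to 60 N. Pads are 20 mm wide; open, the fingers measure 119 mm over their backs; the gripper's body (75 mm by 180 mm) begins 59 mm behind the grasp point.
Start: joints at [-1.289, 0.491, 1.559, -0, 1.092, -0.106], TCP at [236.369, -578.598, 222.661] pointing down, gripper open.
Joint ranges: [-3.1, 3.1], [-0.84, 2.19], [0.05, 2.79], [-1.13, 4.28], [0.06, 2.93], [-2.69, 2.69]. Speed limits (rad/s): [2.22, 2.22, 2.79, 3.14, 3.14, 3.14].

INTERFACE

Orientations are given as [roll, pitch, yaw] about the fixed x, y, z axes, in that order (R = Rz(yaw) Ry(pitch) Rx(roll)).
In Python, from cell import env gives the robot as it stands. The module is installed in compiled form; this text tells all that it offers.
- The arm moves only by the tool send_rows, never from a script. Its argument "moves" is a list that holds one entry, the list of rows, each a list of 6 numbers: the shift along the tool's x, y, z as a fraction of full scale, then the turn, a rotation vector about the tool's x, y, z as a fraction of full scale. A call has 1 to 12 rows; each row is the pose to reach, as a shift and turn from the pose commanded when the call began, along the tool's axes at that moment; what a row does not reach only later rows make up. Full scale, the value 1, is 0.3 m for a shift and 90 degrees for a turn. A row lasts 1/12 s, in which the tool goes at most 41.7 mm and 7.16 degrees, less where a joint would pass 70% of its speed; a pose out of reach is approached as far as the arm can. A call with a number of a shift or a turn outside -1 to 1 is refused whole. A call with a gripper value outside its range is refused whole. "grip" is the gripper's target within -1 to 1 (shut at 1, half-way at 0, fully open at -1), set as the call begins (left out, the last holds). The fingers move at their own pace and stop on an object; the grip force is fixed at half the most. Time passes only in rows, so rows that repeat a pose let the fingers close. It gives the time, the measured TCP pose, the force and the opening at its end, in the units of the state.
- env.state(): the state, without advancing time (a new reading comes with each control period).
- env.read_camera(name): name is "scene" or "side" or "wrist"; returns a dict with "image" (400x640x3 uint8, red, green, blue), "mtx" (3x3 intrinsics, pixels), "T" (4x4, takes a point from camera to world coordinates); the wrist camera has in their place "mount" (4x4, takes a point from camera to tool coordinates, whose origin is the TCP and whose axes are the tool frame's). Camera axes: x right, y up, looking along -z (the intrinsics and any distortion apply to the point x, -y, -z); pixel columns grow to the right and rows downward; lengths in mm; the calibration is good to about 2 mm. The wrist camera is an equidistant fisheye: a pixel r from the principal point sees the ray r / f radians off the axis. A picture is of the moment at which its call begins: read the wrist's pose just before it. There is no depth.
- env.job_done(): hands the job in, once; it reports no verdict.
Trained networks look in the newest picture that a camera, given by its name, has taken for a name from the list of things; names that differ only in an ending like _2 or _b are one class to them, and where a whole thing is asked for, a point or a joint stands for the part that bears it (a point fixed in the world has none). Each returns a list of dicts, best first, with "confidence" (0 to 1); they miss things now and then, are a little off and sometimes report something else, mostly with a low value. They report only what shows in the picture. A call takes as long as a camera call.
- env.look_for(camera, thing): "xy" ([column, row] in pixels, amid what is visible of it).
- env.outline_of(camera, thing): "region" (400x640 bool, what is visible of it) and "xy" ([column, row] in pixels, amid what is visible of it).
The state is a dict: "t": time; "joints": joint angles; "qvel": joint speeds; "tau": joint torques, N m; "eef_pos": TCP position; "tcp_rot": TCP orientation; "ft_force": force on the tool from outside, world axes, zero at the start; "moment": the same for the moment, N m; "opening": opening from 0.0 (shut) to 1.0 (fully open).
Only numpy, scipy, OpenCV 4.12 (cv2) and the standard library are available. Lean on these libraries where they do the work, as an engineer would, in place of code of your own. Each camera call takes 0.05 s, during which the arm holds its last target. There are 200 camera calls.

TASK

Lift the dial thermometer by its orange grip tab and clip its brass snap hook onto the steel eye of the stand: press the hook down over the eye's front bar, without forcing the eye, until the sprung gate opens and snaps shut again behind the bar. Leave the thermometer hanging there by its hook and do not disturb the other things on the bench.

Things in the scene. Friction and masses are not known exactly. Their poses are not given: they have to be found in the camera images.
- gauge: Loose dial thermometer, 0.24-0.32 kg, stands upright at the start. Origin: centre of its underside; z up, x (level) points from the dial to the back, where the hook is. Steel drum 72 mm across, 28 mm thick (x -14 to 14, axis x, centre z 42) on a plinth 28 x 62 x 14 mm. A brass snap hook like an upside-down U stands on its back. Left hanging by it, it tilts by some 20 degrees.
- hook_seat (a point): Middle of the underside of the hook's crown, where the eye's bar finally bears: x 28, y 0, z 104 mm of the thermometer, same axes. Hook: 10 mm wide in y; shank x 14 to 19, z 30 to 107; crown z 104 to 111; nose x 37 to 43. The throat (x 19 to 37) is open downwards; the bar must go up into it, its centre 8 to 12 mm from the shank's inner face (x 27 to 31).
- hook_nose (a point): Lower end of the hook's nose, x 44, y 0, z 76 mm of the thermometer; the tip (6 mm thick) flares outwards (+x) to x 48. It has to go down inside the eye, behind the eye's front bar.
- gate_hinge (a point): Hinge of the sprung gate on the shank: x 19, y 0, z 78 mm of the thermometer. Shut, the 4 mm thick gate slopes up to the nose at z 88. The bar's centre meets it about 26 mm below the crown and must be pushed in 15-18 mm more, against up to 6 N (and 10 N sideways, bar towards the nose); the gate snaps shut with the bar's centre some 7 mm below the crown; at 3 mm the bar bears on the crown.
- grip_tab (a point): Centre of the orange grip tab straight above the hook, x 28, y 0, z 128 mm of the thermometer, same axes: 14 mm thick in x, 32 mm wide in y, 34 mm high (z 111 to 145). Grip it across its 14 mm.
- gate (a joint): Angle of the sprung gate (rad): 0 shut; grows as it folds up into the throat, to about 0.6-0.8 as the bar passes, then springs back to 0. Spring 0.2 N m/rad, very small preload.
- stand: Fixed stand: wooden foot board 130 x 110 x 18 mm, a column 45 mm behind the eye's bar (stand's +x), and on top a level D-shaped eye of 6 mm steel wire reaching in the stand's -x direction. Origin at the board's underside, straight below the middle of the eye's front bar; z up. Hang the thermometer with its x axis along the stand's x, drum on the -x side. The stand takes up to 30 N.
- eye_foot (a point): Point on top of the stand's foot board (18 mm above the bench) straight below the middle of the eye's front bar. The column is telescopic: the bar's centre is 155 mm above the bench give or take 20 mm; it differs every time and no reading gives it: find it by touch.
- eye_line (a point): Point 155 mm above the bench on the upright line through the middle of the front bar: the middle of the bar's possible heights, not the bar itself. The bar is straight, 38 mm along the stand's y (32 mm clear inside the eye), with 30 mm clear behind it (+x) for the hook's nose; nothing on the stand rises more than 6 mm above the bar.
- mug: Bystander: carved wooden mug, 76 mm across, 85 mm high; origin under its centre.
- tin: Bystander: tin with a blue label, 68 mm across, 95 mm high; origin under its centre.
- jar: Bystander: amber jar, 60 mm across, 85 mm high; origin under its centre.
- rasp: Bystander: rasp with a wooden handle, 240 mm long, lying.
- mallet: Bystander: hammer, lying.
- brush: Bystander: brush, lying.

How it is judged:
By the outcome, as a careful person would: the job done as asked, in the order asked, and still so for the second after the job is handed in, with the robot touching nothing.
It also fails if it takes over 58 s, if anything falls off the work surface, if the arm or the gripper's body presses on something with over 40 N, if the wrist force passes 120 N, or if a joint passes its speed limit or range.

## Working session

There is one attempt and no reset: what is moved stays moved. The work goes in short steps, Python scripts to look and compute and a tool call to move; the robot and the scene stay as the last step left them, time stands still between calls to the robot, and variables do not carry over. Pictures are saved under pics/ and viewed, about 8 in all and at most 12, crops included, and the job is handed in when it is done.

Besides the shell and the picture viewer there is one more tool, called by a JSON object that holds its "op" and its "data", one argument or row to a line. send_rows: Moves the arm, as the interface text tells. Its arguments: {"type":"object","properties":{"moves":{"type":"array","items":{"type":"array","items":{"type":"array","items":{"type":"number"}}}},"grip":{"type":"number"}},"required":["moves"]}

```bash
mkdir -p pics
cat > h.py <<'E'
import numpy as np,cv2
from cell import env
def ray(c,uv):
    K,T=c["mtx"],c["T"]
    p=np.linalg.inv(K)@[uv[0],uv[1],1]
    return T[:3,3],T[:3,:3]@np.array([p[0],-p[1],-p[2]])
def proj(c,P):
    T=np.linalg.inv(c["T"]);q=T[:3,:3]@np.array(P,float)+T[:3,3]
    u=c["mtx"]@np.array([q[0],-q[1],-q[2]]);return u[:2]/u[2]
def tri(rs):
    A=0;b=0
    for o,d in rs:
        d=d/np.linalg.norm(d);M=np.eye(3)-np.outer(d,d);A=A+M;b=b+M@o
    X=np.linalg.solve(A,b);e=[np.linalg.norm(np.cross(X-o,d/np.linalg.norm(d))) for o,d in rs]
    return X,e
E
python3 - <<'E'
from h import *
s=env.state();print(s)
C={}
for n in("scene","side"):
    C[n]=env.read_camera(n);cv2.imwrite(f"pics/{n}0.png",C[n]["image"][...,::-1])
    print(n,C[n]["T"][:3,3].round(),C[n]["mtx"][0,0])
for th in "gauge hook_seat hook_nose gate_hinge grip_tab stand eye_foot eye_line mug tin jar rasp mallet brush".split():
    r={n:env.look_for(n,th)[:2] for n in C}
    for n in r: print(th,n,[(np.round(q["xy"],1).tolist(),round(q["confidence"],2)) for q in r[n]])
    if all(r.values()):
        X,e=tri([ray(C[n],r[n][0]["xy"]) for n in C]);print("   ",X.round(1),np.round(e,1))
E
```

```text
{'t': 0.0, 'joints': array([-1.28859321e+00,  4.91578992e-01,  1.55946343e+00, -2.65504771e-05,
        1.09167751e+00, -1.05605442e-01]), 'qvel': array([-7.72230113e-05, -8.34192470e-04,  1.51038578e-03, -7.02371368e-04,
        8.05876254e-04,  8.55247801e-04]), 'tau': array([-1.96859124e-03, -6.12659740e+01, -2.58184272e+01,  6.91789761e-02,
        4.82332672e-02, -9.20721982e-05]), 'eef_pos': array([ 236.29632254, -578.35436589,  222.04485196]), 'tcp_rot': array([-3.14149724e+00,  1.12347503e-03, -1.18297547e+00]), 'ft_force': array([ 0.01953827, -0.10718762, -0.1748346 ]), 'moment': array([-0.01917997, -0.00032955,  0.0121916 ]), 'opening': 0.9972708639388632}
scene [1.178e+03 1.000e+00 8.470e+02] 389.394396239579
side [ 330. 1149. 1013.] 442.1280597277703
gauge scene [([244.9, 205.5], 0.62)]
gauge side [([332.7, 180.5], 0.76)]
    [ 507.1 -171.6   55.5] [0.6 0.6]
hook_seat scene [([242.5, 208.0], 0.8), ([165.8, 260.2], 0.51)]
hook_seat side [([333.0, 180.5], 0.79)]
    [ 508.  -179.6   48.3] [2.2 2.2]
hook_nose scene [([247.3, 208.0], 0.74)]
hook_nose side [([333.8, 180.6], 0.
[... 613 characters left out ...]
.9] [9.9 9.9]
mug scene [([311.0, 274.3], 0.78)]
mug side [([270.3, 205.3], 0.74)]
    [705.1   2.6  48.6] [5.6 5.6]
tin scene [([242.6, 271.3], 0.71)]
tin side [([281.4, 182.7], 0.94)]
    [ 698.3 -156.    37.4] [1. 1.]
jar scene [([179.4, 182.0], 0.69), ([357.6, 192.5], 0.69)]
jar side [([363.8, 157.5], 0.63)]
    [ 407.5 -372.    38.7] [0.4 0.4]
rasp scene [([386.4, 287.7], 0.55)]
rasp side [([249.7, 249.1], 0.75), ([346.5, 249.1], 0.37)]
    [725.  185.   15.7] [0.8 0.8]
mallet scene [([163.9, 259.3], 0.63)]
mallet side [([301.4, 156.4], 0.63)]
    [ 661.9 -353.8   31.6] [0.3 0.3]
brush scene [([450.4, 171.0], 0.58)]
brush side [([250.0, 250.2], 0.59)]
    [607.2 343.3 232.8] [55.2 55.2]
```

Run:
```python
import cv2,numpy as np
a=cv2.imread("pics/scene0.png")[120:320,120:480];b=cv2.imread("pics/side0.png")[120:290,200:440]
cv2.imwrite("pics/a.png",np.vstack([cv2.resize(a,(540,300),interpolation=cv2.INTER_CUBIC),cv2.resize(b,(540,300*1),interpolation=cv2.INTER_CUBIC)]))
```

```text
(no output)
```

View pics/a.png

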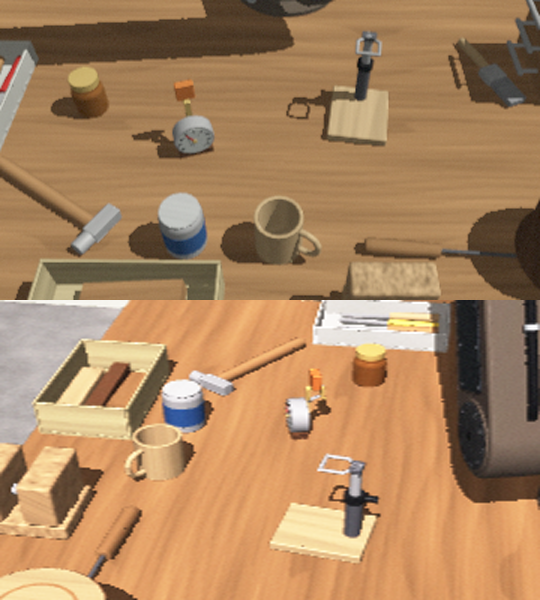

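```bash
cat >> h.py <<'E'
from scipy.spatial.transform import Rotation as Ro
def Rt(): return Ro.from_euler("xyz",env.state()["tcp_rot"])
def plan(P,yaw):
    s=env.state();R=Rt();d=R.inv().apply(np.array(P)-s["eef_pos"])/300
    w=(R.inv()*Ro.from_euler("xyz",[np.pi,0,yaw])).as_rotvec()/(np.pi/2)
    print("row",d.round(4).tolist(),w.round(4).tolist(),"rows>=",np.linalg.norm(d)*300/41.7,np.linalg.norm(w)*90/7.16)
def wcam():
    s=env.state();R=Rt().as_matrix();c=env.read_camera("wrist")
    T=np.eye(4);T[:3,:3]=R;T[:3,3]=s["eef_pos"];c["T"]=T@c["mount"];return c
def wray(c,uv):
    K=c["mtx"];v=np.array([uv[0]-K[0,2],uv[1]-K[1,2]]);r=np.hypot(*v);t=r/K[0,0];v=v/max(r,1e-9)*np.sin(t)
    return c["T"][:3,3],c["T"][:3,:3]@np.array([v[0],-v[1],-np.cos(t)])
def wproj(c,P):
    T=np.linalg.inv(c["T"]);q=T[:3,:3]@np.array(P,float)+T[:3,3];x,y,z=q[0],-q[1],-q[2]
    t=np.arctan2(np.hypot(x,y),z);K=c["mtx"];v=np.array([x,y])/np.hypot(x,y)*t*K[0,0];return v+K[:2,2]
E
python3 - <<'E'
from h import *
import pickle
print(env.state()["t"])
C={n:env.read_camera(n) for n in("scene","side")}
pickle.dump(C,open("C.pkl","wb"))
rs=[]
for n,box in(("scene",(225,265,165,195)),("side",(325,350,150,185))):
    im=C[n]["image"].astype(int);m=(im[...,0]>150)&(im[...,0]-im[...,2]>120)&(im[...,1]<140)
    ys,xs=np.nonzero(m);k=(xs>box[0])&(xs<box[1])&(ys>box[2])&(ys<box[3]);print(n,k.sum(),xs[k].mean(),ys[k].mean(),xs[k].min(),xs[k].max())
    rs.append(ray(C[n],(xs[k].mean()+.5,ys[k].mean()+.5)))
print(tri(rs))
c=wcam();print(c["mount"].round(3),c["mtx"])
plan([500,-90,330],0)
E
```

```text
1.5
scene 46 242.02173913043478 175.7391304347826 236 248
side 41 339.8536585365854 166.34146341463415 337 342
(array([ 475.67354195, -169.68561572,  126.67167974]), [np.float64(5.609916887035194), np.float64(5.609916887035208)])
[[ 1.00000e+00 -0.00000e+00  0.00000e+00 -1.05000e-01]
 [-0.00000e+00 -9.60000e-01 -2.79000e-01 -7.92540e+01]
 [ 0.00000e+00  2.79000e-01 -9.60000e-01 -1.61984e+02]
 [ 0.00000e+00  0.00000e+00  0.00000e+00  1.00000e+00]] [[309.70691629   0.         319.58988033]
 [  0.         309.70691629 197.20189195]
 [  0.           0.           1.        ]]
row [-1.1754, -1.4294, -0.358] [0.0001, -0.0, -0.7531] rows>= 13.56040476943987 9.46641722387613
```

{"op": "send_rows", "data": {
  "moves": [
    [[-0.05,-0.05,-0.1,0,0,-0.07],[-0.9,-0.6,-0.3,0,0,-0.7],[-0.9,-0.6,-0.3,0,0,-0.7],[-0.9,-0.6,-0.3,0,0,-0.7],[-0.9,-0.6,-0.3,0,0,-0.7],[-0.9,-0.6,-0.3,0,0,-0.7],[-0.9,-0.6,-0.3,0,0,-0.7],[-0.9,-0.6,-0.3,0,0,-0.7],[-0.9,-0.6,-0.3,0,0,-0.7],[-0.9,-0.6,-0.3,0,0,-0.7],[-0.9,-0.6,-0.3,0,0,-0.7]]
  ]
}}

```text
t: 2.57
eef_pos: [301.2, -260.2, 313.2]
tcp_rot: [3.14, -0.001, -0.083]
ft_force: [0.7, -1.0, -0.2]
opening: 1.002
```

Run:
```python
from h import *
print(env.state()["eef_pos"],env.state()["tcp_rot"])
plan([480,-160,310],0)
```

```text
[ 301.18069258 -260.1770582   313.19608498] [ 3.14020007e+00 -1.17139672e-03 -8.32718391e-02]
row [0.5662, -0.3824, 0.0108] [0.0009, -0.0007, -0.053] rows>= 4.91589182910389 0.6665237562175782
```

{"op": "send_rows", "data": {
  "moves": [
    [[0.57,-0.38,0,0,0,-0.053],[0.57,-0.38,0,0,0,-0.053],[0.57,-0.38,0,0,0,-0.053],[0.57,-0.38,0,0,0,-0.053],[0.57,-0.38,0,0,0,-0.053],[0.57,-0.38,0,0,0,-0.053],[0.57,-0.38,0,0,0,-0.053]]
  ]
}}

```text
t: 3.15
eef_pos: [482.0, -161.4, 311.3]
tcp_rot: [-3.141, 0.002, -0.001]
ft_force: [-1.1, -0.0, -0.5]
opening: 1.001
```

Run:
```python
from h import *
import pickle
c=wcam();pickle.dump(c,open("w1.pkl","wb"));print(env.state()["eef_pos"])
for th in("gauge","grip_tab"):
    for q in env.outline_of("wrist",th)[:2]:
        m=q["region"].astype(np.uint8);print(th,q["confidence"],q["xy"],m.sum(),cv2.boundingRect(m))
cv2.imwrite("pics/w1.png",cv2.resize(c["image"][...,::-1],(800,500),interpolation=cv2.INTER_CUBIC))
```

```text
[ 480.97485497 -161.90339466  311.58956669]
gauge 0.98 [336.1, 172.8] 1741 (308, 141, 48, 65)
grip_tab 0.7 [334.5, 179.4] 1822 (307, 141, 50, 65)
```

View pics/w1.png

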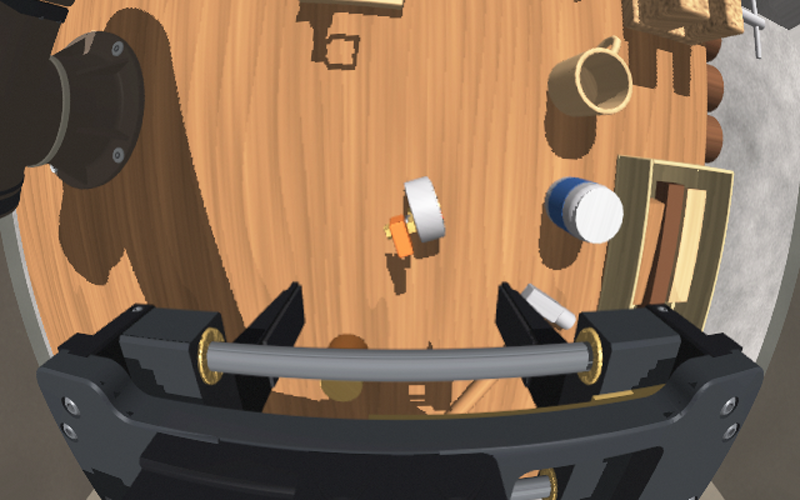

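```bash
cat > fit.py <<'E'
from h import *
from scipy.optimize import minimize
def box(a,b,c): return np.array([[x,y,z] for x in a for y in b for z in c],float)
t=np.linspace(0,2*np.pi,60)
drum=np.vstack([np.c_[np.full(60,x),36*np.cos(t),42+36*np.sin(t)] for x in(-14,14)])
parts=[drum,box((-14,14),(-31,31),(0,14)),box((14,19),(-5,5),(30,107)),box((14,43),(-5,5),(104,111)),box((37,43),(-5,5),(76,104))]
tab=box((21,35),(-16,16),(111,145))
S=4
def fit(c,gm,om,x0,dz=0,pj=wproj):
    up=lambda m:cv2.resize(m.astype(np.float32),None,fx=S,fy=S,interpolation=cv2.INTER_LINEAR)>.5
    ys,xs=np.nonzero(gm|om);x1,y1=max(xs.min()-15,0),max(ys.min()-15,0);sl=np.s_[y1:ys.max()+15,x1:xs.max()+15]
    G=up((gm|om)[sl]);O=up(om[sl])
    def rast(ps,v):
        R=Ro.from_euler("z",v[2]);im=np.zeros(G.shape,np.uint8)
        for p in ps:
            u=np.array([pj(c,q) for q in R.apply(p)+[v[0],v[1],dz]])-[x1,y1]
            cv2.fillConvexPoly(im,cv2.convexHull(((u+.5)*S-.5).round().astype(np.int32)),1)
        return im>0
    iou=lambda a,b:(a&b).sum()/max(1,(a|b).sum())
    f=lambda v:2-iou(rast(parts+[tab],v),G)-iou(rast([tab],v),O)
    best=None
    for w in(-.4,-.2,0,.2,.4):
        v0=np.array(x0)+[0,0,w]
        r=minimize(f,v0,method="Nelder-Mead",options=dict(initial_simplex=v0+np.array([[0,0,0],[10,0,0],[0,10,0],[0,0,.2]]),maxiter=150))
        if best is None or r.fun<best.fun:best=r
    return best.x,best.fun
def orange(im,near=None):
    im=im.astype(int);m=(im[...,0]>110)&(im[...,0]-im[...,2]>110)&(im[...,1]<.62*im[...,0])
    n,l,st,ce=cv2.connectedComponentsWithStats(m.astype(np.uint8))
    k=[i for i in range(1,n) if st[i,4]>15];k=min(k,key=lambda i:np.hypot(*(ce[i]-near)));return l==k
E
python3 - <<'E'
from fit import *
c=wcam()
gm=env.outline_of("wrist","gauge")[0]["region"]
om=orange(c["image"],(320,190));print(om.sum(),gm.sum())
v,f=fit(c,gm,om,[504,-170,np.pi]);print(v,f)
R=Ro.from_euler("z",v[2]);T=R.apply([28,0,0])+[v[0],v[1],0];print("tab",T,np.degrees(v[2]))
import pickle
C=pickle.load(open("C.pkl","rb"))
for n in C:print(n,proj(C[n],T+[0,0,128]))
plan([T[0],T[1],190],v[2]-np.pi)
plan([450,95,330],0)
E
```

```text
168 1685
[ 510.33226381 -163.0791306     3.42818965] 0.7165090011147774
tab [ 483.47434403 -170.99444141    0.        ] 196.42079851929216
scene [242.73183296 179.92975437]
side [339.22132227 164.92413688]
row [0.0113, 0.0289, 0.4091] [0.0002, -0.0, -0.1841] rows>= 2.951481299310128 2.314513038329025
row [-0.1026, -0.8573, -0.0578] [0.0001, -0.0001, -0.0017] rows>= 6.2255908697279025 0.02119843719596337
```

{"op": "send_rows", "data": {
  "moves": [
    [[0.011,0.03,0.25,0,0,-0.184],[0.011,0.03,0.25,0,0,-0.184],[0.011,0.03,0.25,0,0,-0.184],[0.011,0.03,0.25,0,0,-0.184]]
  ]
}}

```text
t: 3.73
eef_pos: [483.1, -170.9, 236.4]
tcp_rot: [-3.14, 0.002, 0.289]
ft_force: [0.3, 0.6, 0.3]
opening: 1.001
```

```bash
cat >> fit.py <<'E'
def orange(im,near=None):
    h=cv2.cvtColor(np.ascontiguousarray(im),cv2.COLOR_RGB2HSV).astype(int);m=(h[...,0]<=14)&(h[...,1]>200)&(h[...,2]>90)
    n,l,st,ce=cv2.connectedComponentsWithStats(m.astype(np.uint8))
    k=[i for i in range(1,n) if st[i,4]>15];k=min(k,key=lambda i:np.hypot(*(ce[i]-near)));return l==k
E
python3 - <<'E'
from fit import *
import pickle
c=wcam();p=wproj(c,[483,-171,135]);pickle.dump(c,open("w2.pkl","wb"))
gm=env.outline_of("wrist","gauge")[0]["region"];pickle.dump(gm,open("gm2.pkl","wb"))
om=orange(c["image"],p);print(p,om.sum(),gm.sum(),cv2.boundingRect(om.astype(np.uint8)))
v,f=fit(c,gm,om,[510,-163,3.43]);print(v,f)
R=Ro.from_euler("z",v[2]);T=R.apply([28,0,0])+[v[0],v[1],0];print("tab",T,np.degrees(v[2]),env.state()["eef_pos"],env.state()["tcp_rot"])
im=c["image"][...,::-1].copy();S2=3
x,y=int(p[0])-110,int(p[1])-80;x,y=max(x,0),max(y,0)
im=cv2.resize(im[y:y+170,x:x+220],None,fx=3,fy=3,interpolation=cv2.INTER_CUBIC)
for m,col in((gm,(0,255,0)),(om,(255,0,0))):
    cs,_=cv2.findContours(cv2.resize(m[y:y+170,x:x+220].astype(np.uint8),None,fx=3,fy=3,interpolation=0),0,1);cv2.drawContours(im,cs,-1,col,1)
for q in parts+[tab]:
    u=((np.array([wproj(c,k) for k in R.apply(q)+[v[0],v[1],0]])-[x,y]+.5)*3).round().astype(np.int32);cv2.polylines(im,[cv2.convexHull(u)],True,(0,0,255),1)
cv2.imwrite("pics/w2.png",im)
E
```

```text
Traceback (most recent call last):
  File "fit.py", line 34, in orange
    k=[i for i in range(1,n) if st[i,4]>15];k=min(k,key=lambda i:np.hypot(*(ce[i]-near)));return l==k
                                              ~~~^^^^^^^^^^^^^^^^^^^^^^^^^^^^^^^^^^^^^^^^
ValueError: min() iterable argument is empty
```

```bash
cat > go.py <<'E'
from fit import *
import pickle
c=pickle.load(open("w2.pkl","rb"));gm=pickle.load(open("gm2.pkl","rb"));p=wproj(c,[483,-171,140])
im=np.ascontiguousarray(c["image"]);h=cv2.cvtColor(im,cv2.COLOR_RGB2HSV)
print(p,h[int(p[1]),int(p[0])],im[int(p[1]),int(p[0])],cv2.boundingRect(gm.astype(np.uint8)))
om=cv2.inRange(h,(5,190,100),(13,255,255));n,l,st,ce=cv2.connectedComponentsWithStats(om)
k=1+np.argmax(st[1:,4]*(np.hypot(*(ce[1:]-p).T)<40));om=l==k;print(st[k],ce[k])
v,f=fit(c,gm,om,[510,-163,3.43]);print(v,f)
R=Ro.from_euler("z",v[2]);T=R.apply([28,0,0])+[v[0],v[1],0];print("tab",T,np.degrees(v[2]))
im=c["image"][...,::-1].copy()
x,y=int(p[0])-110,int(p[1])-80;x,y=max(x,0),max(y,0)
im=cv2.resize(im[y:y+170,x:x+220],None,fx=3,fy=3,interpolation=cv2.INTER_CUBIC)
for m,col in((gm,(0,255,0)),(om,(255,0,0))):
    cs,_=cv2.findContours(cv2.resize(m[y:y+170,x:x+220].astype(np.uint8),None,fx=3,fy=3,interpolation=0),0,1);cv2.drawContours(im,cs,-1,col,1)
for q in parts+[tab]:
    u=((np.array([wproj(c,k) for k in R.apply(q)+[v[0],v[1],0]])-[x,y]+.5)*3).round().astype(np.int32);cv2.polylines(im,[cv2.convexHull(u)],True,(0,0,255),1)
cv2.imwrite("pics/w2.png",im)
E
python3 go.py
```

```text
[319.10948275 201.76471553] [ 14 177 252] [252 159  77] (303, 147, 57, 74)
[315 179   5   3  12] [317.08333333 180.        ]
[ 510.36724791 -163.13792725    3.43057473] 1.059202567920528
tab [ 483.52828313 -171.11727369    0.        ] 196.55745337201452
```

View pics/w2.png

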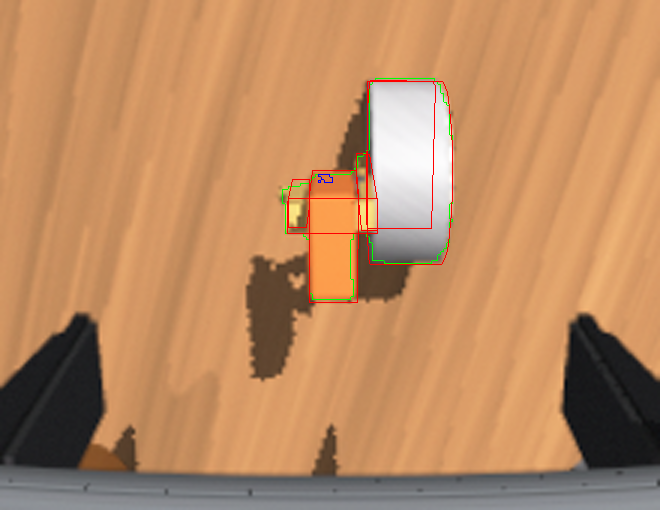

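Run:
```python
from h import *
import pickle
C=pickle.load(open("C.pkl","rb"))
for n,uv in(("scene",(366,153)),("side",(346,211))):
    o,d=ray(C[n],uv);print(n,(o+d*(155-o[2])/d[2]).round())
print(env.state()["t"]);plan([430,140,320],0)
```

```text
scene [406. 149. 155.]
side [426. 116. 155.]
3.8333
row [0.1193, -1.0449, -0.2729] [0.0004, -0.0006, 0.1818] rows>= 7.81696293702575 2.2850800220066074
```

{"op": "send_rows", "data": {
  "moves": [
    [[0,0,-0.1,0,0,0],[0.11,-1,-0.25,0,0,0.18],[0.11,-1,-0.25,0,0,0.18],[0.11,-1,-0.25,0,0,0.18],[0.11,-1,-0.25,0,0,0.18],[0.11,-1,-0.25,0,0,0.18],[0.11,-1,-0.25,0,0,0.18],[0.11,-1,-0.25,0,0,0.18],[0.11,-1,-0.25,0,0,0.18],[0.11,-1,-0.25,0,0,0.18],[0.11,-1,-0.25,0,0,0.18]]
  ]
}}

```text
t: 4.75
eef_pos: [430.2, 127.3, 313.8]
tcp_rot: [-3.142, -0.003, 0.007]
ft_force: [-0.4, -0.1, -0.5]
opening: 1.0
```

Run:
```python
from h import *
import pickle
c=wcam();pickle.dump(c,open("s1.pkl","wb"));print(env.state()["eef_pos"])
p=wproj(c,[415,130,155]);print(p)
x,y=int(p[0])-130,max(int(p[1])-100,0)
print(x,y);cv2.imwrite("pics/s1.png",cv2.resize(c["image"][y:y+200,x:x+260,::-1],None,fx=3,fy=3,interpolation=cv2.INTER_CUBIC))
```

```text
[430.38303176 126.48925124 313.38155505]
[304.49963245 182.03919282]
174 82
```

View pics/s1.png

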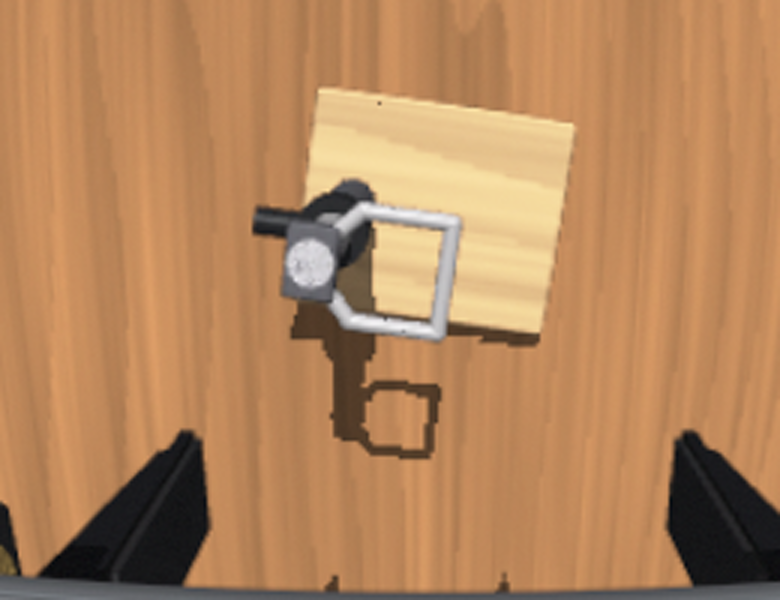

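{"op": "send_rows", "data": {
  "moves": [
    [[0,0.3,0,0,0,0],[0,0.3,0,0,0,0],[0,0.3,0,0,0,0],[0,0.3,0,0,0,0]]
  ]
}}

```text
t: 5.13
eef_pos: [431.0, 33.8, 312.8]
tcp_rot: [3.141, -0.0, -0.0]
ft_force: [0.2, 1.1, 0.4]
opening: 1.001
```

Run:
```python
from h import *
import pickle
c=wcam();pickle.dump(c,open("s2.pkl","wb"));print(env.state()["eef_pos"])
p=wproj(c,[415,130,155]);print(p)
x,y=int(p[0])-100,max(int(p[1])-60,0)
print(x,y);cv2.imwrite("pics/s2.png",cv2.resize(c["image"][y:y+150,x:x+200,::-1],None,fx=4,fy=4,interpolation=cv2.INTER_CUBIC))
plan([483.5,-171,200],.289)
```

```text
[430.95941315  35.11132079 312.75895863]
[303.38356513  93.16584468]
203 33
row [0.1742, 0.6872, 0.3759] [0.0, -0.0002, -0.1832] rows>= 5.773202498208033 2.3033583900632433
```

View pics/s2.png

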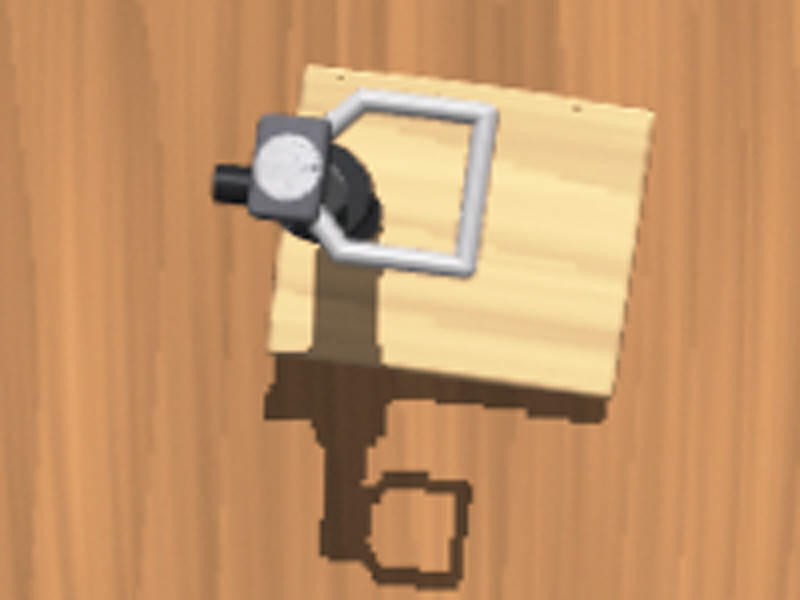

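Run:
```python
from h import *
import pickle
a,b=[pickle.load(open(f"s{i}.pkl","rb")) for i in(1,2)]
g=lambda u,s,o:(np.array(u)+.5)/s-.5+o
E=[]
for u,v in(((453,221),(487,112)),((440,332),(468,265))):
    X,e=tri([wray(a,g(u,3,[174,82])),wray(b,g(v,4,[203,33]))]);print(X.round(1),np.round(e,2));E.append(X)
d=E[0]-E[1];print("mid",(E[0]+E[1])/2,np.linalg.norm(d),"bar yaw",np.degrees(np.arctan2(d[1],d[0])))
# board on z=18, view2/1
B=[]
for u in((308,66),(653,112),(610,396),(268,352)):
    o,r=wray(b,g(u,4,[203,33]));B.append((o+r*(18-o[2])/r[2])[:2])
B=np.array(B);print(B.round(1));
for i in range(4):
    q=B[(i+1)%4]-B[i];print(np.linalg.norm(q).round(1),np.degrees(np.arctan2(q[1],q[0])).round(2))
print("ctr",B.mean(0))
# if height h
for h in(135,155,175):
    P=[]
    for u in((487,112),(468,265)):
        o,r=wray(b,g(u,4,[203,33]));P.append(o+r*(h-o[2])/r[2])
    print(h,np.mean(P,0).round(1),np.linalg.norm(P[0]-P[1]).round(1))
```

```text
[435.9 161.3 171.5] [0.1 0.1]
[431.7 123.4 172.1] [0.17 0.17]
mid [433.80454294 142.34040766 171.82408152] 38.12074141687498 bar yaw 83.55759898153876
[[373.3 204.5]
 [498.8 187.3]
 [483.8  80.9]
 [357.8  97.7]]
126.7 -7.8
107.5 -98.03
127.1 172.4
108.0 81.78
ctr [428.43070531 142.62163771]
135 [434.  145.9 135. ] 42.7
155 [433.9 144.  155. ] 40.2
175 [433.7 142.  175. ] 37.7
```

{"op": "send_rows", "data": {
  "moves": [
    [[0.174,0.687,0,0,0,-0.183],[0.174,0.687,0,0,0,-0.183],[0.174,0.687,0,0,0,-0.183],[0.174,0.687,0.1,0,0,-0.183],[0.174,0.687,0.2,0,0,-0.183],[0.174,0.687,0.376,0,0,-0.183],[0.174,0.687,0.376,0,0,-0.183],[0.174,0.687,0.376,0,0,-0.183],[0.174,0.687,0.376,0,0,-0.183]]
  ],
  "grip": -0.2
}}

```text
t: 5.93
eef_pos: [484.1, -168.5, 199.2]
tcp_rot: [-3.139, 0.002, 0.293]
ft_force: [0.4, -0.4, 1.2]
opening: 0.6
```

```bash
python3 -c "
from h import *
plan([483.5,-171,123],.289);print(env.state()['opening'])"
```

```text
row [-0.0037, 0.0082, 0.2542] [-0.0016, 0.0016, 0.0023] rows>= 1.8295790686569937 0.04044534101477279
0.6001886028293847
```

{"op": "send_rows", "data": {
  "moves": [
    [[-0.004,0.006,0.1,0,0,0],[-0.004,0.006,0.2,0,0,0],[-0.004,0.006,0.253,0,0,0],[-0.004,0.006,0.253,0,0,0],[-0.004,0.006,0.253,0,0,0]]
  ]
}}

```text
t: 6.35
eef_pos: [484.6, -170.4, 125.9]
tcp_rot: [3.14, -0.001, 0.295]
ft_force: [1.1, 0.7, 0.1]
opening: 0.604
```

```bash
python3 -c "
from h import *
plan([483.5,-171,123],.289);print(env.state()['opening'],env.state()['eef_pos'],env.state()['tcp_rot'])"
```

```text
row [-0.0041, 0.0007, 0.0096] [0.0008, -0.0008, 0.0036] rows>= 0.07562521341509341 0.04687834584396322
0.6040593551945854 [ 484.62149459 -170.42820832  125.89142123] [ 3.14037914e+00 -1.28734573e-03  2.94585439e-01]
```

{"op": "send_rows", "data": {
  "moves": [
    [[-0.003,0,0.006,0,0,0],[-0.003,0,0.006,0,0,0],[-0.003,0,0.006,0,0,0],[-0.003,0,0.006,0,0,0],[-0.003,0,0.006,0,0,0],[-0.003,0,0.006,0,0,0],[-0.003,0,0.006,0,0,0],[-0.003,0,0.006,0,0,0]]
  ],
  "grip": 1
}}

```text
t: 7.02
eef_pos: [482.8, -171.4, 122.2]
tcp_rot: [3.142, 0.0, 0.293]
ft_force: [-0.2, -0.4, 1.9]
opening: 0.147
```

{"op": "send_rows", "data": {
  "moves": [
    [[0,0,-0.03,0,0,0],[0,0,-0.1,0,0,0],[0,0,-0.2,0,0,0],[0,0,-0.3,0,0,0],[0,0,-0.4,0,0,0],[0,0,-0.43,0,0,0],[0,0,-0.43,0,0,0],[0,0,-0.43,0,0,0]]
  ]
}}

```text
t: 7.68
eef_pos: [482.4, -171.2, 250.4]
tcp_rot: [-3.141, 0.0, 0.294]
ft_force: [-0.5, 0.7, -2.6]
opening: 0.144
```

```bash
python3 -c "
from h import *
plan([434.8,142.2,252],-.131);print(env.state())"
```

```text
row [0.1504, -1.0458, -0.005] [-0.0001, 0.0003, 0.2703] rows>= 7.60098723991756 3.3971994047172167
{'t': 7.6833, 'joints': array([-4.70028337e-01,  3.00087811e-01,  1.79478424e+00, -9.09349430e-05,
        1.04721039e+00, -7.63515540e-01]), 'qvel': array([ 8.23147772e-04,  2.80708950e-02,  2.01452048e-02,  1.56709503e-03,
       -5.76850186e-03, -7.42163417e-05]), 'tau': array([ 6.74249511e-02, -5.11172283e+01, -2.74480140e+01,  7.11849541e-02,
        1.66794872e-01,  1.29198776e-03]), 'eef_pos': array([ 482.39264069, -171.16375381,  250.42510083]), 'tcp_rot': array([-3.14131086e+00,  4.08268701e-04,  2.93532747e-01]), 'ft_force': array([-0.48723852,  0.74643425, -2.60545608]), 'moment': array([ 0.00975508, -0.04347046,  0.02393834]), 'opening': 0.14417887089773884}
```

{"op": "send_rows", "data": {
  "moves": [
    [[0.01,-0.06,0,0,0,0.02],[0.03,-0.15,0,0,0,0.06],[0.05,-0.26,0,0,0,0.1],[0.07,-0.37,0,0,0,0.14],[0.09,-0.48,0,0,0,0.18],[0.11,-0.59,0,0,0,0.22],[0.12,-0.7,0,0,0,0.27],[0.13,-0.8,0,0,0,0.27],[0.14,-0.9,0,0,0,0.27],[0.14,-0.97,0,0,0,0.27],[0.15,-1,0,0,0,0.27],[0.15,-1,0,0,0,0.27]]
  ]
}}

```text
t: 8.68
eef_pos: [438.4, 130.1, 249.6]
tcp_rot: [3.141, 0.003, -0.128]
ft_force: [0.9, -0.4, -2.3]
opening: 0.145
```

Run:
```python
from fit import *
import pickle
plan([434.8,142.2,252],-.131);s=env.state();print(s["t"],s["eef_pos"],s["tcp_rot"],s["ft_force"])
c=wcam();pickle.dump(c,open("w3.pkl","wb"))
# gauge pose predicted from tool
R=Rt();G=R.as_matrix()@np.array([[-1,0,0],[0,1,0],[0,0,-1.]])
o=s["eef_pos"]-G@[28,0,123]
im=cv2.resize(c["image"][60:285,160:460,::-1],None,fx=2.6,fy=2.6,interpolation=cv2.INTER_CUBIC)
for q in parts+[tab]:
    u=((np.array([wproj(c,k) for k in q@G.T+o])-[160,60]+.5)*2.6).round().astype(np.int32);cv2.polylines(im,[cv2.convexHull(u)],True,(0,0,255),1)
for e in((435.9,161.3,172),(431.7,123.4,172)):
    u=(wproj(c,e)-[160,60]+.5)*2.6;cv2.circle(im,tuple(int(k) for k in u),3,(255,0,0),1)
cv2.imwrite("pics/w3.png",im)
```

```text
row [-0.0171, -0.0384, -0.008] [0.0004, 0.0017, 0.0017] rows>= 0.30785480986050023 0.030441452391207928
8.6833 [438.42120774 130.11898421 249.60448579] [ 3.14094972e+00  2.60145511e-03 -1.28300743e-01] [ 0.88016934 -0.37777182 -2.34263407]
```

View pics/w3.png

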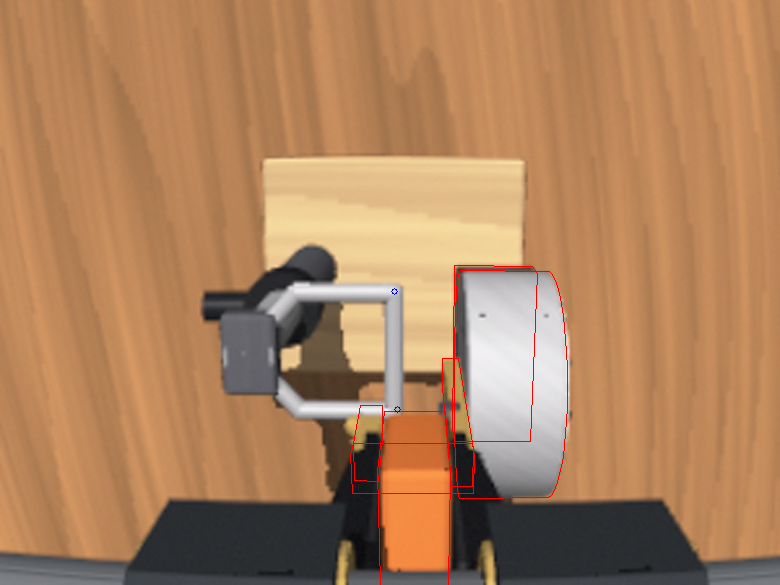

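{"op": "send_rows", "data": {
  "moves": [
    [[-0.006,-0.015,0,0,0,0],[-0.017,-0.039,0,0,0,0],[-0.017,-0.039,0,0,0,0],[-0.017,-0.039,0,0,0,0],[-0.017,-0.039,0,0,0,0],[-0.017,-0.039,0,0,0,0]]
  ]
}}

```text
t: 9.23
eef_pos: [435.6, 140.8, 251.1]
tcp_rot: [3.141, -0.0, -0.131]
ft_force: [-0.3, -0.5, -2.3]
opening: 0.144
```

```bash
cat > ck.py <<'E'
from h import *
s=env.state();plan([434.8,142.2,195],-.131);print(s["t"],s["eef_pos"].round(1),s["ft_force"].round(1),s["moment"].round(2))
E
python3 ck.py;python3 ck.py
```

```text
row [-0.0033, -0.0044, 0.1871] [0.0001, -0.0001, 0.0] rows>= 1.3466269436774567 0.0015015140178889662
9.2333 [435.6 140.8 251.1] [-0.3 -0.5 -2.3] [-0.01 -0.03  0.01]
row [-0.0033, -0.0044, 0.1871] [0.0001, -0.0001, 0.0] rows>= 1.3466269436774567 0.0015015140178889662
9.2333 [435.6 140.8 251.1] [-0.3 -0.5 -2.3] [-0.01 -0.03  0.01]
```

{"op": "send_rows", "data": {
  "moves": [
    [[-0.003,-0.004,0.02,0,0,0],[-0.003,-0.004,0.05,0,0,0],[-0.003,-0.004,0.08,0,0,0],[-0.003,-0.004,0.09,0,0,0],[-0.003,-0.004,0.09,0,0,0]]
  ]
}}

```text
t: 9.65
eef_pos: [434.4, 142.3, 222.9]
tcp_rot: [3.141, 0.002, -0.131]
ft_force: [0.6, -0.1, -1.1]
opening: 0.145
```

```bash
python3 ck.py
python3 - <<'E'
from fit import *
s=env.state();cw=wcam();cs=env.read_camera("side")
w=cw["image"][110:280,200:420,::-1];a=cs["image"][185:265,295:400,::-1]
im=np.hstack([cv2.resize(w,(440,500)) if 0 else cv2.resize(w,(440,340),interpolation=2),cv2.resize(a,(446//1-86,340)[:2] if 0 else (446,340),interpolation=2)])
cv2.imwrite("pics/w4.png",im[:,:800])
E
```

```text
row [0.0017, 0.0, 0.0929] [0.0005, 0.0013, 0.0003] rows>= 0.6684544352554522 0.018235193789832342
9.65 [434.4 142.3 222.9] [ 0.6 -0.1 -1.1] [ 0.01 -0.01  0.04]
```

View pics/w4.png

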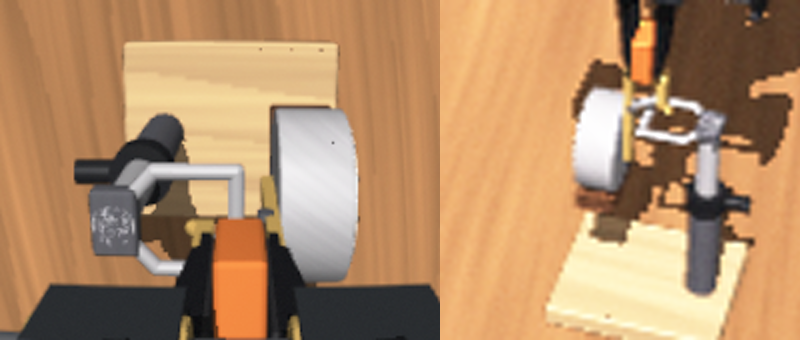

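{"op": "send_rows", "data": {
  "moves": [
    [[0.001,0,0.007,0,0,0],[0.001,0,0.013,0,0,0],[0.001,0,0.02,0,0,0],[0.001,0,0.027,0,0,0],[0.001,0,0.033,0,0,0],[0.001,0,0.04,0,0,0],[0.001,0,0.04,0,0,0],[0.001,0,0.04,0,0,0]]
  ]
}}

```text
t: 10.42
eef_pos: [435.7, 142.4, 212.3]
tcp_rot: [-3.141, -0.001, -0.131]
ft_force: [2.7, 0.3, -0.8]
opening: 0.145
```

{"op": "send_rows", "data": {
  "moves": [
    [[0,0,0.007,0,0,0],[0,0,0.013,0,0,0],[0,0,0.013,0,0,0],[0,0,0.013,0,0,0]]
  ]
}}

```text
t: 10.75
eef_pos: [435.9, 142.3, 208.3]
tcp_rot: [-3.141, -0.002, -0.131]
ft_force: [5.7, -0.5, -1.2]
opening: 0.144
```

{"op": "send_rows", "data": {
  "moves": [
    [[0,0,0.006,0,0,0],[0,0,0.012,0,0,0],[0,0,0.012,0,0,0]]
  ]
}}

```text
t: 11.0
eef_pos: [435.6, 142.4, 204.5]
tcp_rot: [-3.141, -0.001, -0.131]
ft_force: [6.4, -0.9, -0.3]
opening: 0.145
```

{"op": "send_rows", "data": {
  "moves": [
    [[0,0,0.005,0,0,0],[0,0,0.01,0,0,0],[0,0,0.01,0,0,0]]
  ]
}}

```text
t: 11.25
eef_pos: [435.5, 142.3, 201.4]
tcp_rot: [-3.142, -0.001, -0.131]
ft_force: [7.3, -1.2, -0.6]
opening: 0.146
```

```bash
python3 ck.py
```

```text
row [-0.0024, 0.0008, 0.0212] [-0.0, -0.0007, 0.0003] rows>= 0.15344582126599984 0.009090106654547025
11.25 [435.5 142.3 201.4] [ 7.3 -1.2 -0.6] [-0.22 -1.51 -0.  ]
```

{"op": "send_rows", "data": {
  "moves": [
    [[0,0,0.005,0,0,0],[0,0,0.01,0,0,0],[0,0,0.01,0,0,0]]
  ]
}}

```text
t: 11.5
eef_pos: [435.7, 142.3, 198.1]
tcp_rot: [-3.142, -0.001, -0.13]
ft_force: [10.1, -1.1, -7.4]
opening: 0.143
```

{"op": "send_rows", "data": {
  "moves": [
    [[0,0,0.003,0,0,0],[0,0,0.007,0,0,0],[0,0,0.007,0,0,0]]
  ]
}}

```text
t: 11.75
eef_pos: [434.0, 142.2, 195.6]
tcp_rot: [3.141, 0.003, -0.131]
ft_force: [0.5, -0.5, -1.6]
opening: 0.146
```

{"op": "send_rows", "data": {
  "moves": [
    [[0,0,0.003,0,0,0],[0,0,0.007,0,0,0],[0,0,0.007,0,0,0]]
  ]
}}

```text
t: 12.0
eef_pos: [434.5, 142.3, 193.9]
tcp_rot: [3.141, 0.002, -0.131]
ft_force: [0.5, 0.7, -2.0]
opening: 0.144
```

{"op": "send_rows", "data": {
  "moves": [
    [[0,0,0.003,0,0,0],[0,0,0.006,0,0,0],[0,0,0.006,0,0,0]]
  ]
}}

```text
t: 12.25
eef_pos: [435.0, 142.4, 192.6]
tcp_rot: [3.141, 0.0, -0.131]
ft_force: [-1.4, 0.4, -0.1]
opening: 0.146
```

```bash
python3 ck.py
```

```text
row [-0.0005, 0.0006, -0.008] [0.0001, 0.0001, 0.0003] rows>= 0.05752192016556109 0.0038015706057151185
12.25 [435.  142.4 192.6] [-1.4  0.4 -0.1] [ 0.    0.18 -0.01]
```

{"op": "send_rows", "data": {
  "moves": [
    [[0,0,0.003,0,0,0],[0,0,0.003,0,0,0],[0,0,0.003,0,0,0]]
  ]
}}

```text
t: 12.5
eef_pos: [435.0, 142.4, 192.3]
tcp_rot: [-3.142, -0.0, -0.13]
ft_force: [-3.9, -0.7, 8.9]
opening: 0.146
```

```bash
python3 ck.py
python3 - <<'E'
from fit import *
cs=env.read_camera("side");cc=env.read_camera("scene");cw=wcam()
f=lambda a,w:cv2.resize(a[...,::-1],(w,400),interpolation=2)
cv2.imwrite("pics/w5.png",np.hstack([f(cs["image"][190:260,305:375],400),f(cw["image"][140:260,250:370],400)]))
E
```

```text
row [-0.0007, 0.0007, -0.0089] [-0.0, -0.0003, 0.0003] rows>= 0.0641469004906271 0.005306535442934523
12.5 [435.  142.4 192.3] [-3.9 -0.7  8.9] [-0.1   0.66 -0.01]
```

View pics/w5.png

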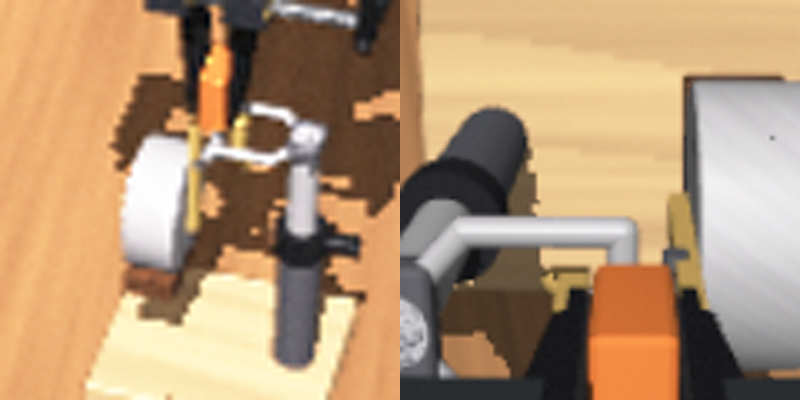

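{"op": "send_rows", "data": {
  "moves": [
    [[0,0,-0.003,0,0,0],[0,0,-0.003,0,0,0],[0,0,-0.003,0,0,0]]
  ]
}}

```text
t: 12.9
eef_pos: [435.2, 142.4, 192.6]
tcp_rot: [3.142, -0.0, -0.131]
ft_force: [-0.6, 0.5, -0.1]
opening: 0.146
```

{"op": "send_rows", "data": {
  "moves": [
    [[0,0,0,0,0,0],[0,0,0,0,0,0],[0,0,0,0,0,0],[0,0,0,0,0,0],[0,0,0,0,0,0],[0,0,0,0,0,0],[0,0,0,0,0,0],[0,0,0,0,0,0],[0,0,0,0,0,0]]
  ],
  "grip": -0.4
}}

```text
t: 13.65
eef_pos: [435.1, 142.4, 192.6]
tcp_rot: [3.142, -0.0, -0.131]
ft_force: [0.5, 1.1, 0.2]
opening: 0.686
```

```bash
python3 ck.py
python3 - <<'E'
from fit import *
cs=env.read_camera("side");cw=wcam()
f=lambda a,w:cv2.resize(a[...,::-1],(w,400),interpolation=2)
cv2.imwrite("pics/w6.png",np.hstack([f(cs["image"][190:260,305:375],400),f(cw["image"][140:260,250:370],400)]))
E
```

```text
row [-0.001, 0.0007, -0.0079] [0.0, -0.0001, 0.0003] rows>= 0.05754335880475148 0.0035309402049404836
13.65 [435.1 142.4 192.6] [0.5 1.1 0.2] [-0.06 -0.08 -0.01]
```

View pics/w6.png

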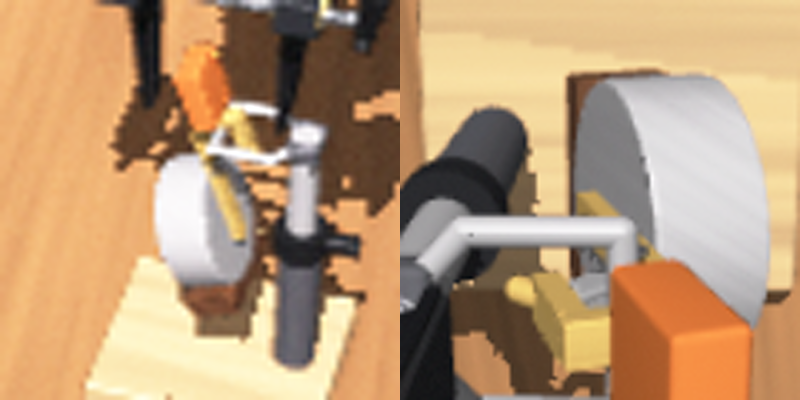

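{"op": "send_rows", "data": {
  "moves": [
    [[0,0,0,0,0,0],[0,0,-0.02,0,0,0],[0,0,-0.06,0,0,0],[0,0,-0.12,0,0,0],[0,0,-0.2,0,0,0],[0,0,-0.3,0,0,0],[0,0,-0.4,0,0,0],[0,0,-0.4,0,0,0],[0,0,-0.4,0,0,0],[0,0,-0.4,0,0,0],[0,0,-0.4,0,0,0],[0,0,-0.4,0,0,0]]
  ],
  "grip": -0.8
}}

```text
t: 14.75
eef_pos: [434.8, 142.3, 311.7]
tcp_rot: [3.141, 0.002, -0.131]
ft_force: [-0.4, -0.2, 0.3]
opening: 0.901
```

{"op": "send_rows", "data": {
  "moves": [
    [[0,0,0,0,0,0],[0,0,0,0,0,0],[0,0,0,0,0,0],[0,0,0,0,0,0],[0,0,0,0,0,0],[0,0,0,0,0,0],[0,0,0,0,0,0],[0,0,0,0,0,0],[0,0,0,0,0,0],[0,0,0,0,0,0],[0,0,0,0,0,0],[0,0,0,0,0,0]]
  ]
}}

```text
t: 15.75
eef_pos: [435.1, 142.4, 312.6]
tcp_rot: [3.141, -0.0, -0.131]
ft_force: [0.2, -0.5, -0.3]
opening: 0.901
```

```bash
python3 ck.py
python3 - <<'E'
from fit import *
cs=env.read_camera("side");cw=wcam()
f=lambda a,w:cv2.resize(a[...,::-1],(w,400),interpolation=2)
cv2.imwrite("pics/w7.png",np.hstack([f(cs["image"][190:260,305:375],400),f(cw["image"][120:240,250:370],400)]))
E
```

```text
row [-0.0009, 0.0006, 0.392] [0.0001, -0.0, 0.0003] rows>= 2.82001890017934 0.00395312320701517
15.75 [435.1 142.4 312.6] [ 0.2 -0.5 -0.3] [-0.05 -0.13  0.08]
```

View pics/w7.png

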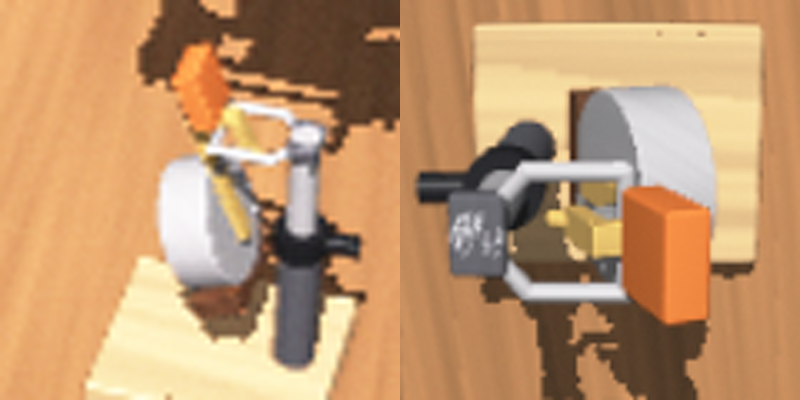

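```bash
python3 -c "
from cell import env
print(env.job_done())"
```

```text
the job is handed in; nothing more can be done
None
```

The thermometer is hanging by its snap hook on the stand's eye, and I handed the job in at about 16 s of the 58 s allowed.

- **Finding the bar:** two wrist-camera views put the bar about 172 mm above the bench. Touch agreed to within about 2 mm.
- **Clipping on:** pressing down, the side force from the gate rose to about 10 N, then dropped to almost nothing. That is what I took as the gate snapping shut behind the bar. About 3 mm further down the crown came to bear on the bar. The highest upward push I read was 9 N; the stand takes up to 30 N. I eased that off before opening the gripper.
- **Last checks:** after the arm backed off 120 mm, the side and wrist views showed the thermometer hanging still and tilted as expected, slightly twisted. The hook's nose was inside the eye behind the bar, and nothing was touching the robot.
- **Not checked:** I did not tug on the hook or read the gate's angle, so its being shut rests on the force drop and the picture. I did not measure the other things on the bench again; the arm's path stayed clear of them.

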